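Discard the set-hard glaze through the sprung flap

ROBOT

A 7-joint arm with a two-finger parallel gripper is mounted at the origin on the work surface. World frame = base frame: x ahead of the robot, y to its left, z up, the work surface at z = 0. Lengths are in m, angles in rad, forces in N, time in s.
With the tool pointing down it reaches from about 0.4 to 0.875 m from the base axis. Payload 6.5 kg.
Tool frame: the origin (TCP) lies between the finger pads; the fingertips stand 25 mm ahead of it and the grasp point (between the pads) lies 6 mm ahead of it; z points along the fingers, x is the direction in which the jaws open and shut, and the axes are right-handed (so a half turn about z gives the same grasp; the last joint's range is limited). The gripper opens to 85 mm and grips with 20 to 120 N. Pads are 22 mm wide; open, the fingers measure 114 mm over their backs; the gripper's body (76 mm by 85 mm) begins 54 mm behind the grasp point. The pads swing forward as they close: fully open they stand 13 mm farther back than shut.
Start: joints at [1.205, 0.536, -0.004, 1.538, 0.003, 1.067, -0.071], TCP at [0.192, -0.621, 0.256] pointing down, gripper open.
Joint ranges: [-2.7, 2.7], [-0.37, 2.16], [-1.27, 1.26], [0.24, 2.4], [-1.31, 4.45], [0.19, 1.91], [-2.76, 2.76]. Speed limits (rad/s): [2.39, 2.39, 3.14, 3.14, 3.14, 3.14, 3.14].

INTERFACE

Orientations are given as a rotation vector (axis times angle).
In Python, from bench import sensors, vision, sign_off gives the robot as it stands.
- The arm moves only by the tool step_arm, never from a script. Its argument "commands" is a list of rows, each a list of 3 entries, a list of its own where there are three numbers: the shift along the world's x, y, z in mm, then the turn about the world's z in rad, then the opening, from -1 (shut) to 1 (fully open). In form: [[[dx, dy, dz], spin, claw], ...]. A call has 1 to 5 rows; each row shifts and turns the commanded pose from where the row before left it; what a row does not reach is not made up. A row lasts 1/10 s, in which the tool goes at most 50 mm and 8.59 degrees, less where a joint would pass 70% of its speed; a pose out of reach is approached as far as the arm can. A call with a gripper value outside its range is refused whole. The fingers move at their own pace and stop on an object; the grip force is fixed at half the most. Time passes only in rows, so rows that do not move let the fingers close. It gives the time, the measured TCP pose, the force and the opening at its end, in the units of the state.
- sensors.state(): the state, without advancing time (a new reading comes with each control period).
- vision.get_image(name): name is "side" or "top"; returns a dict with "image" (480x640x3 uint8, blue, green, red), "fov_y" (degrees; the focal length in pixels is half the picture's height over the tangent of half this angle, whatever the lens; pixels are square), "cx", "cy" (the principal point, pixels), "R" (3x3) and "t" (3): a world point X has camera coordinates R X + t. Camera axes: x right, y down, z forward; pixel columns grow to the right and rows downward; lengths in m; the calibration is good to about 2 mm. A picture is of the moment at which its call begins. There is no depth.
- sign_off(): hands the job in, once; it reports no verdict.
The state is a dict: "time_s": time; "joint_pos": joint angles; "qd": joint speeds; "joint_torque": joint torques, N m; "tcp_pos": TCP position; "eef_rot": TCP orientation; "ft_force": force on the tool from outside, world axes, zero at the start; "torque": the same for the moment, N m; "finger_gap": opening from 0.0 (shut) to 1.0 (fully open).
Only numpy, scipy, OpenCV 4.12 (cv2) and the standard library are available. Lean on these libraries where they do the work, as an engineer would, in place of code of your own. Each camera call takes 0.05 s, during which the arm holds its last target. There are 200 camera calls.

TASK

The glaze in the red-capped bottle has set hard: pick that bottle up and push it down, held upright, through the yellow sprung flap in the top of the grey discard box, then let go so that it drops right inside and the flap snaps shut. Hold on to the bottle until it has pushed the flap well open (do not just drop it on the flap), and leave the blue-capped bottle standing where it is.

Things in the scene. Friction and masses are not known exactly. Their poses are not given: they have to be found in the camera images.
- red_bottle_center (a point): Centre of the bottle to discard: upright, round, 42 mm wide throughout, 110 mm tall (top 55 mm above this point), white with red cap (top 32 mm) and band, 0.27 kg, z up its axis. Grip only the cap, 35 mm above this point. It, the blue-capped bottle and a blue cup (72 mm wide, 75 mm tall) stand in any order, 130 mm or more between centres, on the robot's left; a tape roll 22 mm high lies beyond
- blue_bottle_center (a point): Centre, half-way up, of the good bottle that must be left alone: same shape and size as the red-capped one, but with a blue cap and band.
- slot (a point): Centre of the opening in the box's top face, 210 mm above the table, z up, x roughly away from the robot. Fixed box 190 x 190 x 210 mm, hollow, top 5 mm thick; opening 76 mm in x, 80 mm in y, filled flush by the flap (hinged on the +x edge, swings down). A bottle lowered upright at the centre by 40 mm or more opens it steeply; let go, it slides in by its own weight.
- flap (a joint): Angle of the yellow flap, rad: 0 shut (flush with the box top), growing as its free edge swings down into the box, 1.45 at most. A weak spring always shuts it (about 1 N at the middle of the flap).
Not all that is in view belongs to the job. Of the things that look like the part that bears red_bottle_center, the smallest one is meant.

How it is judged:
By the outcome, as a careful person would: the job done as asked, in the order asked, and still so for the second after the job is handed in, with the robot touching nothing.
It also fails if it takes over 35 s, if anything falls off the work surface, if the arm or the gripper's body presses on something with over 40 N, if the wrist force passes 120 N, or if a joint passes its speed limit or range.

## Working session

There is one attempt and no reset: what is moved stays moved. The work goes in short steps, Python scripts to look and compute and a tool call to move; the robot and the scene stay as the last step left them, time stands still between calls to the robot, and variables do not carry over. Pictures are saved under pics/ and viewed, about 8 in all and at most 12, crops included, and the job is handed in when it is done.

Besides the shell and the picture viewer there is one more tool, called after "Emit:" by a JSON object that holds its "method" and its "body", one argument or row to a line. step_arm: Moves the arm, as the interface text tells. Its arguments: {"type":"object","properties":{"commands":{"type":"array","items":{"type":"array"}}},"required":["commands"]}

```bash
mkdir -p pics
cat > h.py <<'E'
import numpy as np, cv2
from bench import sensors, vision, sign_off
def grab(n,tag):
    d=vision.get_image(n); cv2.imwrite(f"pics/{tag}.png",d["image"]); return d
def ray(d,u,v):
    f=240/np.tan(np.radians(d["fov_y"])/2); R=np.array(d["R"]);t=np.array(d["t"])
    return -R.T@t, R.T@np.array([(u-d["cx"])/f,(v-d["cy"])/f,1])
def onz(d,u,v,z):
    o,r=ray(d,u,v); return o+r*(z-o[2])/r[2]
def proj(d,X):
    f=240/np.tan(np.radians(d["fov_y"])/2); c=np.array(d["R"])@np.array(X)+np.array(d["t"])
    return c[:2]/c[2]*f+[d["cx"],d["cy"]]
E
python3 - <<'E'
from h import *
for n in("side","top"):
    d=grab(n,n+"0"); print(n,d["fov_y"],d["cx"],d["cy"],"cam",ray(d,0,0)[0],"R",np.round(d["R"],3).tolist())
print(sensors.state())
E
```

```text
side 52.21559183897709 313.94634716018015 241.82814012862877 cam [0.20827973 0.62909772 0.6173567 ] R [[-0.878, -0.478, -0.012], [-0.253, 0.486, -0.837], [0.406, -0.732, -0.548]]
top 52.69359698409045 331.145939925679 249.25824886964259 cam [0.42122119 0.03573983 1.05833423] R [[0.005, -1.0, -0.003], [-0.992, -0.005, -0.128], [0.128, 0.003, -0.992]]
{'time_s': 0.1, 'joint_pos': array([ 1.20476915,  0.53712057, -0.00445949,  1.53878015,  0.00263121,
        1.06732733, -0.07122137]), 'qd': array([ 1.15364755e-05, -1.90361697e-03, -1.37212279e-04, -1.09535709e-03,
       -1.10275623e-03, -4.78607331e-04,  5.46083396e-04]), 'joint_torque': array([ 3.53388525e-03, -5.84563208e+01,  1.05273698e+00, -2.59774339e+01,
        1.27020120e-02,  4.64092838e-03,  3.18229965e-06]), 'tcp_pos': array([ 0.1918119 , -0.62048328,  0.25547867]), 'eef_rot': array([-2.52769400e+00,  1.86413489e+00,  2.17995643e-03]), 'ft_force': array([-0.21429008, -0.05792937, -0.70527625]), 'torque': array([ 0.00628823,  0.04448785, -0.00793036]), 'finger_gap': 0.9999806616507334}
```

View pics/top0.png

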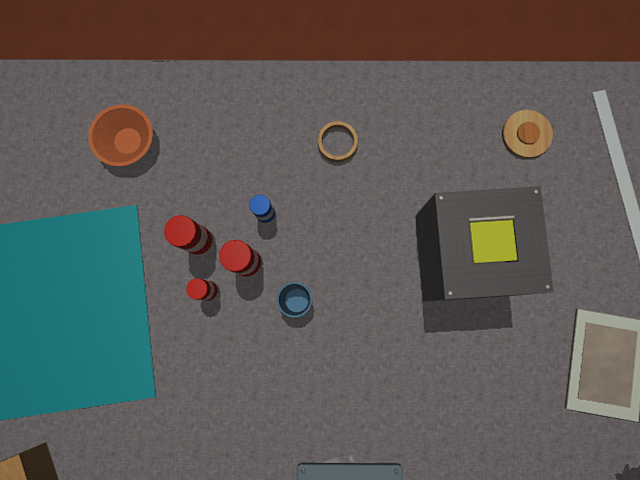

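View pics/side0.png

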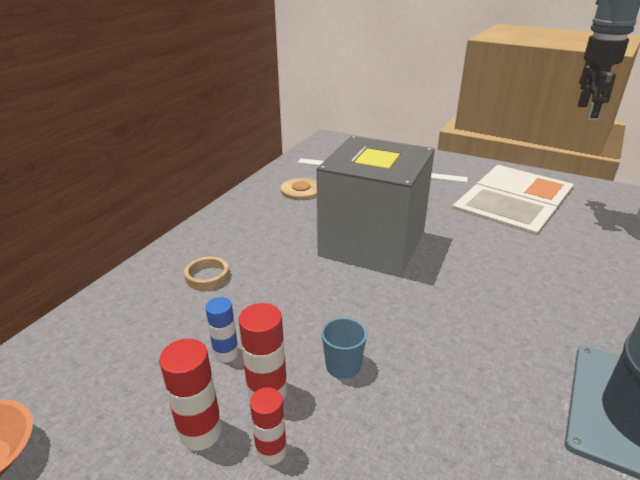

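Top view: red-capped candidates at (182,232) large, (237,256) large and (201,289) small. In the side view they are at (190,395), (264,350) and (268,425). The smallest one is meant, (201,289) top / (268,425) side. Blue bottle is at (261,206), cup at (295,299), and the flap is at (494,241).

```bash
cat > m.py <<'E'
from h import *
def mask(im,lo,hi,vmin=60):
    h=cv2.cvtColor(im,cv2.COLOR_BGR2HSV)
    return cv2.inRange(h,(lo,150,vmin),(hi,255,255))
t=grab("top","t1"); s=grab("side","s1")
out=[]
for d,n in((t,"t"),(s,"s")):
    im=d["image"]
    for c,lo,hi in(("red",0,4),("red2",174,180),("blue",108,125),("yel",25,35)):
        m=mask(im,lo,hi)
        if c=="red": m|=mask(im,174,180)
        if c=="red2": continue
        k,l,st,ce=cv2.connectedComponentsWithStats(m)
        for i in range(1,k):
            if st[i,4]>60: print(n,c,st[i].tolist(),np.round(ce[i],1))
# bright cap tops in top view
h=cv2.cvtColor(t["image"],cv2.COLOR_BGR2HSV)
print("V along row 289:",h[289,180:222,2].tolist())
im=t["image"][170:330,150:320]; cv2.imwrite("pics/c1.png",cv2.resize(im,None,fx=4.5,fy=3.7,interpolation=cv2.INTER_CUBIC)) if 0 else None
a=cv2.resize(t["image"][180:320,155:315],None,fx=2.5,fy=2.5,interpolation=cv2.INTER_CUBIC)
b=cv2.resize(s["image"][290:470,160:340],None,fx=350/180,fy=350/180)
cv2.imwrite("pics/c1.png",np.hstack([a,b]))
E
python3 m.py
```

```text
t red [164, 215, 32, 32, 778] [179.8 230.5]
t red [219, 240, 32, 32, 793] [234.9 255.1]
t red [186, 278, 22, 21, 350] [196.7 288.3]
t blue [250, 195, 20, 20, 320] [259.3 204.6]
t yel [470, 220, 47, 43, 1776] [493. 241.]
s red [239, 304, 44, 51, 1849] [260.8 328.4]
s red [160, 339, 51, 58, 2327] [185.3 367. ]
s red [245, 361, 41, 68, 1754] [266.2 396.8]
s red [172, 397, 47, 39, 877] [197.5 421.2]
s red [255, 432, 30, 23, 368] [270.3 445.7]
s blue [206, 298, 25, 16, 258] [218.6 305.2]
V along row 289: [104, 99, 102, 105, 101, 107, 143, 171, 166, 164, 165, 166, 163, 164, 165, 165, 165, 166, 165, 166, 166, 164, 165, 164, 166, 173, 155, 72, 42, 46, 56, 66, 61, 71, 79, 45, 48, 51, 57, 82, 112, 105]
```

View pics/c1.png

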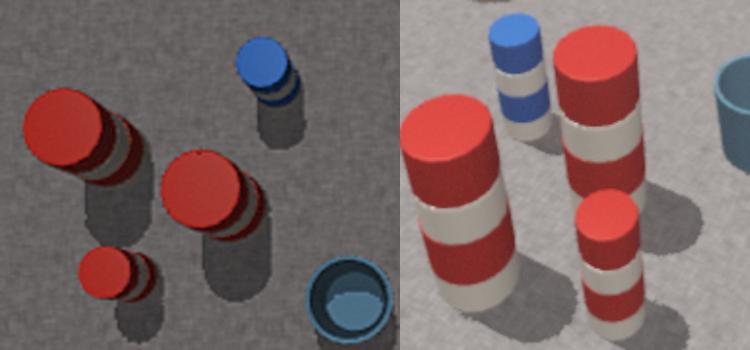

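```bash
cat > m2.py <<'E'
from m import *
h=lambda d:cv2.cvtColor(d["image"],cv2.COLOR_BGR2HSV)
def topdisc(d,u0,v0,u1,v1,vmin):
    H=h(d)[v0:v1,u0:u1]; m=((H[...,1]>130)&(H[...,2]>vmin)).astype(np.uint8)
    k,l,st,ce=cv2.connectedComponentsWithStats(m); i=1+np.argmax(st[1:,4])
    c=max(cv2.findContours((l==i).astype(np.uint8),0,1)[0],key=len)
    e=cv2.fitEllipse(c); return np.array(e[0])+[u0,v0],np.round(e[1],1)
def tri(a,b):
    o1,r1=a;o2,r2=b; A=np.array([r1,-r2]).T; x=np.linalg.lstsq(A,o2-o1,rcond=None)[0]
    p,q=o1+r1*x[0],o2+r2*x[1]; return (p+q)/2,np.linalg.norm(p-q)
S={"small":((184,276,214,302),(250,385,290,435)),"bigL":((162,212,206,258),(160,335,215,400)),"bigR":((217,238,256,276),(238,302,286,357)),"blue":((248,193,277,220),(203,295,236,330))}
Hs=h(s)
for n,(bt,bs) in S.items():
    ct,et=topdisc(t,*bt,120)
    crop=Hs[bs[1]:bs[3],bs[0]:bs[2]]; vm=np.percentile(crop[...,2][crop[...,1]>150],[10,50,90])
    cs,es=topdisc(s,*bs,(vm[0]+vm[2])/2)
    P,e=tri(ray(t,*ct),ray(s,*cs)); print(n,ct.round(1),et,cs.round(1),es,vm,"tri",P.round(4),"gap",round(e,4),"z.11",onz(t,*ct,.11).round(4))
    if n=="small": print("side z.11",onz(s,*cs,.11).round(4))
m=mask(t["image"],25,35); r=cv2.minAreaRect(max(cv2.findContours(m,0,1)[0],key=len)); B=cv2.boxPoints(r)
W=np.array([onz(t,*p,.21) for p in B]); print("flap",W.round(4).tolist(),W.mean(0))
m=mask(s["image"],25,35,40); c=max(cv2.findContours(m,0,1)[0],key=cv2.contourArea); M=cv2.moments(c); print("side flap",onz(s,M["m10"]/M["m00"],M["m01"]/M["m00"],.21))
for n,p in(("cup",(295,299)),):print(n,onz(t,*p,.075))
# box top corner screws
print([onz(t,*p,.21).round(3).tolist() for p in((438.5,198),(536.5,191.5),(547.5,287),(450,293.5))])
E
python3 m2.py | grep -v "^[ts] "
```

```text
V along row 289: [104, 100, 100, 102, 100, 108, 145, 170, 166, 166, 166, 165, 165, 166, 165, 165, 165, 165, 165, 166, 164, 166, 165, 165, 166, 172, 155, 73, 43, 47, 55, 66, 60, 72, 81, 45, 50, 50, 55, 81, 112, 105]
small [196.2 288.5] [19.4 20.2] [265.6 400.2] [25.5 31.6] [125. 208. 225.] tri [0.464  0.3019 0.1099] gap 0.0015 z.11 [0.4647 0.3022 0.11  ]
side z.11 [0.4632 0.3017 0.11  ]
bigL [179.4 230.3] [29.4 30.9] [182.6 355.6] [31.8 47.6] [123. 214. 224.] tri [0.5711 0.3244 0.1582] gap 0.0015 z.11 [0.5798 0.3404 0.11  ]
bigR [234.6 255. ] [30.1 31.1] [259.6 317.2] [27.5 41.7] [126.  185.5 222. ] tri [0.5247 0.219  0.1585] gap 0.0016 z.11 [0.531  0.2293 0.11  ]
blue [259.2 204.3] [19.  19.2] [217.4 305.9] [12.1 21.9] [208. 210. 211.] tri [0.6331 0.1831 0.1082] gap 0.001 z.11 [0.6331 0.1831 0.11  ]
flap [[0.5805, -0.2068, 0.21], [0.5859, -0.2861, 0.21], [0.513, -0.2875, 0.21], [0.5077, -0.209, 0.21]] [ 0.54678692 -0.24733353  0.21      ]Traceback (most recent call last):
  File "m2.py", line 21, in <module>
    m=mask(s["image"],25,35,40); c=max(cv2.findContours(m,0,1)[0],key=cv2.contourArea); M=cv2.moments(c); print("side flap",onz(s,M["m10"]/M["m00"],M["m01"]/M["m00"],.21))
                                   ~~~^^^^^^^^^^^^^^^^^^^^^^^^^^^^^^^^^^^^^^^^^^^^^^^^
ValueError: max() iterable argument is empty
```

The crop confirms it: the small red bottle stands at about (0.464, 0.302), in front of two 158 mm tall large ones. The slot is at about (0.547, -0.247). Moving now, rising over the box.

Emit:
{"method": "step_arm", "body": {
  "commands": [
    [[20,34,14],-0.08,1],
    [[20,34,14],-0.08,1],
    [[20,34,14],-0.08,1],
    [[20,36,14],-0.08,1],
    [[20,36,14],-0.08,1]
  ]
}}

```text
time_s: 0.8
tcp_pos: [0.2926, -0.4455, 0.3269]
eef_rot: [-2.104, 2.333, -0.0]
ft_force: [1.1, -0.3, -0.1]
finger_gap: 1.0
```

Emit:
{"method": "step_arm", "body": {
  "commands": [
    [[23,36,14],0,1],
    [[23,36,14],0,1],
    [[23,36,14],0,1],
    [[23,36,10],0,1],
    [[23,36,0],0,1]
  ]
}}

```text
time_s: 1.3
tcp_pos: [0.4083, -0.2658, 0.3801]
eef_rot: [-2.107, 2.329, -0.005]
ft_force: [0.7, -0.6, -0.7]
finger_gap: 1.0
```

Emit:
{"method": "step_arm", "body": {
  "commands": [
    [[15,40,0],0,1],
    [[12,42,0],0,1],
    [[10,45,0],0,1],
    [[5,45,0],0,1],
    [[5,45,0],0,1]
  ]
}}

```text
time_s: 1.8
tcp_pos: [0.4539, -0.0482, 0.3785]
eef_rot: [-2.107, 2.33, -0.001]
ft_force: [0.7, 0.4, 0.0]
finger_gap: 1.002
```

Emit:
{"method": "step_arm", "body": {
  "commands": [
    [[3,45,0],0,1],
    [[0,45,0],0,1],
    [[0,45,0],0,1],
    [[0,45,0],0,1],
    [[0,45,0],0,1]
  ]
}}

```text
time_s: 2.3
tcp_pos: [0.4567, 0.1766, 0.3785]
eef_rot: [-2.107, 2.33, -0.001]
ft_force: [1.1, 0.5, 0.7]
finger_gap: 1.001
```

Emit:
{"method": "step_arm", "body": {
  "commands": [
    [[3,42,0],0,1],
    [[3,42,0],0,1],
    [[1,41,0],0,1],
    [[0,0,-40],0,1],
    [[0,0,-40],0,1]
  ]
}}

```text
time_s: 2.8
tcp_pos: [0.464, 0.3021, 0.2981]
eef_rot: [-2.109, 2.325, 0.0]
ft_force: [-0.3, -0.7, -0.4]
finger_gap: 0.998
```

Emit:
{"method": "step_arm", "body": {
  "commands": [
    [[0,0,-40],0,1],
    [[0,0,-30],0,1],
    [[0,0,0],0,1]
  ]
}}

```text
time_s: 3.1
tcp_pos: [0.4618, 0.2981, 0.2245]
eef_rot: [2.102, -2.324, -0.002]
ft_force: [-0.2, -0.3, -0.6]
finger_gap: 0.996
```

Run:
```python
from h import *
s=grab("side","s2"); t=grab("top","t2"); st=sensors.state(); print(st["tcp_pos"],st["eef_rot"])
a=cv2.resize(t["image"][160:360,120:330],(420,400)); b=cv2.resize(s["image"][200:480,130:360],(328,400))
cv2.imwrite("pics/c2.png",np.hstack([a,b]))
```

```text
[0.46411994 0.30022773 0.2289444 ] [ 2.10747055e+00 -2.32983612e+00 -3.87420622e-04]
```

View pics/c2.png

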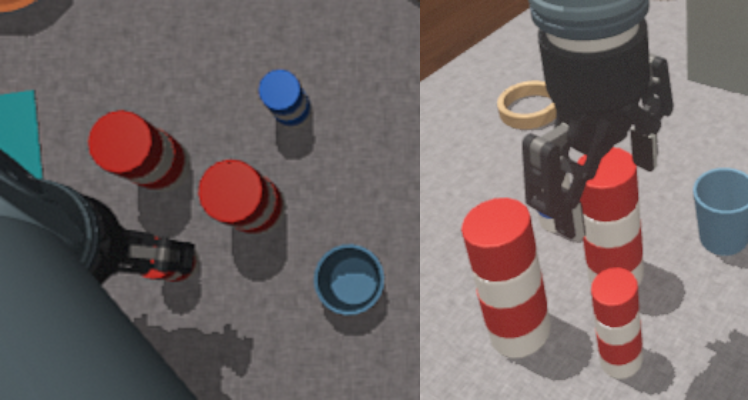

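The gripper hangs over the small red bottle with clearance on both sides. Descending.

Emit:
{"method": "step_arm", "body": {
  "commands": [
    [[0,1,-35],0,1],
    [[0,0,-35],0,1],
    [[0,0,-30],0,1],
    [[0,0,-20],0,1],
    [[0,0,-11],0,1]
  ]
}}

```text
time_s: 3.7
tcp_pos: [0.4649, 0.3015, 0.0978]
eef_rot: [-2.106, 2.329, -0.001]
ft_force: [-0.2, -0.3, -0.2]
finger_gap: 1.001
```

Emit:
{"method": "step_arm", "body": {
  "commands": [
    [[0,0,0],0,1],
    [[0,0,0],0,0.4]
  ]
}}

```text
time_s: 3.9
tcp_pos: [0.4651, 0.3019, 0.099]
eef_rot: [-2.105, 2.328, -0.001]
ft_force: [0.8, 1.6, 0.8]
finger_gap: 0.855
```

Emit:
{"method": "step_arm", "body": {
  "commands": [
    [[0,0,-2],0,0.3],
    [[0,0,0],0,0],
    [[0,0,0],0,-0.5],
    [[0,0,0],0,-1],
    [[0,0,0],0,-1]
  ]
}}

```text
time_s: 4.4
tcp_pos: [0.4646, 0.3015, 0.0964]
eef_rot: [-2.106, 2.329, -0.001]
ft_force: [-0.4, -0.5, 6.8]
finger_gap: 0.479
```

Emit:
{"method": "step_arm", "body": {
  "commands": [
    [[0,0,0],0,-1],
    [[0,0,0],0,-1],
    [[0,0,10],0,-1],
    [[0,0,20],0,-1],
    [[0,0,20],0,-1]
  ]
}}

```text
time_s: 4.9
tcp_pos: [0.4634, 0.3005, 0.1458]
eef_rot: [2.106, -2.329, -0.0]
ft_force: [0.2, 0.5, -4.3]
finger_gap: 0.479
```

Run:
```python
from h import *
s=grab("side","s3"); st=sensors.state(); print(st["tcp_pos"],st["ft_force"],st["finger_gap"])
cv2.imwrite("pics/c3.png",cv2.resize(s["image"][200:480,130:360],None,fx=2,fy=2))
```

```text
[0.46502029 0.30188925 0.14914703] [ 0.55739567  0.32156215 -0.73798758] 0.4744434581528057
```

View pics/c3.png

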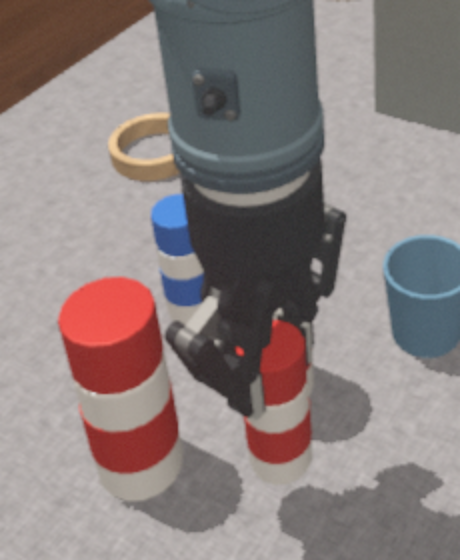

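Gripped: the opening is about 41 mm and the small bottle's base is off the table. Raising it and carrying it to the slot.

Emit:
{"method": "step_arm", "body": {
  "commands": [
    [[0,0,30],0,-1],
    [[0,0,35],0,-1],
    [[0,0,40],0,-1],
    [[0,0,40],0,-1],
    [[0,0,35],0,-1]
  ]
}}

```text
time_s: 5.45
tcp_pos: [0.4637, 0.3008, 0.3271]
eef_rot: [-2.107, 2.33, -0.0]
ft_force: [0.7, 0.7, -2.8]
finger_gap: 0.477
```

Emit:
{"method": "step_arm", "body": {
  "commands": [
    [[0,-20,30],0,-1],
    [[0,-35,10],0,-1],
    [[0,-40,0],0,-1],
    [[2,-40,0],0,-1],
    [[4,-40,0],0,-1]
  ]
}}

```text
time_s: 5.95
tcp_pos: [0.4691, 0.1243, 0.3651]
eef_rot: [2.107, -2.329, 0.0]
ft_force: [1.5, 0.3, -3.0]
finger_gap: 0.476
```

Emit:
{"method": "step_arm", "body": {
  "commands": [
    [[8,-40,0],0,-1],
    [[8,-40,0],0,-1],
    [[8,-40,0],0,-1],
    [[8,-40,0],0,-1],
    [[8,-40,0],0,-1]
  ]
}}

```text
time_s: 6.45
tcp_pos: [0.5095, -0.0756, 0.365]
eef_rot: [2.107, -2.329, -0.001]
ft_force: [0.6, 0.6, -3.7]
finger_gap: 0.474
```

Emit:
{"method": "step_arm", "body": {
  "commands": [
    [[8,-40,0],0,-1],
    [[8,-40,0],0,-1],
    [[8,-35,0],0,-1],
    [[8,-30,0],0,-1],
    [[4,-20,0],0,-1]
  ]
}}

```text
time_s: 6.95
tcp_pos: [0.5454, -0.2418, 0.3644]
eef_rot: [2.104, -2.331, -0.001]
ft_force: [0.0, -0.7, -3.0]
finger_gap: 0.476
```

Emit:
{"method": "step_arm", "body": {
  "commands": [
    [[1,-5,0],0,-1],
    [[0,0,0],0,-1]
  ]
}}

```text
time_s: 7.15
tcp_pos: [0.5465, -0.2441, 0.3646]
eef_rot: [2.106, -2.331, -0.002]
ft_force: [-0.5, 0.4, -3.8]
finger_gap: 0.479
```

Run:
```python
from h import *
s0=cv2.imread("pics/side0.png"); s=grab("side","s4"); st=sensors.state(); print(st["tcp_pos"],st["ft_force"],st["finger_gap"])
h=cv2.cvtColor(s0,cv2.COLOR_BGR2HSV); print(h[158,378])
m=cv2.inRange(h,(24,170,150),(35,255,255)); m[:,:300]=0
c=max(cv2.findContours(m,0,1)[0],key=cv2.contourArea); q=cv2.approxPolyDP(cv2.convexHull(c),4,True)[:,0]
print([onz(s,*map(float,p),.21).round(4).tolist() for p in q]); M=cv2.moments(c);print("side flap",onz(s,M["m10"]/M["m00"],M["m01"]/M["m00"],.21))
# bottle in hand: white base strip centre ray vs expected
print("expected base/cap px",proj(s,[.547,-.247,st["tcp_pos"][2]-.096]),proj(s,[.547,-.247,st["tcp_pos"][2]+.014]))
cv2.imwrite("pics/c4.png",cv2.resize(s["image"][20:240,270:470],None,fx=2.6,fy=2.6))
```

```text
[ 0.54673842 -0.24277205  0.36486968] [ 0.30131761  0.02541457 -3.46957711] 0.47829870144285863
[ 27 135 240]Traceback (most recent call last):
  File "<stdin>", line 5, in <module>
ValueError: max() iterable argument is empty
```

Run:
```python
from h import *
s0=cv2.imread("pics/side0.png"); s=grab("side","s5"); st=sensors.state(); print(st["tcp_pos"],st["ft_force"],st["finger_gap"])
h=cv2.cvtColor(s0,cv2.COLOR_BGR2HSV)
m=cv2.inRange(h,(20,90,150),(35,255,255)); m[:,:330]=0; m[:,430:]=0
c=max(cv2.findContours(m,0,1)[0],key=cv2.contourArea); q=cv2.approxPolyDP(cv2.convexHull(c),3,True)[:,0]
print(q.tolist(),[onz(s,*map(float,p),.21).round(4).tolist() for p in q]); M=cv2.moments(c);print("side flap",onz(s,M["m10"]/M["m00"],M["m01"]/M["m00"],.21))
print("expected base/cap px",proj(s,[.547,-.244,st["tcp_pos"][2]-.096]),proj(s,[.547,-.244,st["tcp_pos"][2]+.014]))
cv2.imwrite("pics/c4.png",cv2.resize(s["image"][20:240,270:470],None,fx=2.6,fy=2.6))
```

```text
[ 0.54692678 -0.24218741  0.36512106] [ 0.56217878  0.51106426 -3.06349915] 0.47864246462303484
[[354, 161], [367, 148], [399, 153], [388, 168]] [[0.581, -0.215, 0.21], [0.5846, -0.2894, 0.21], [0.5144, -0.2947, 0.21], [0.5076, -0.2148, 0.21]]
side flap [ 0.54537095 -0.25092302  0.21      ]
expected base/cap px [376.82865397 131.09197772] [380.29377422  74.03258569]
```

View pics/c4.png

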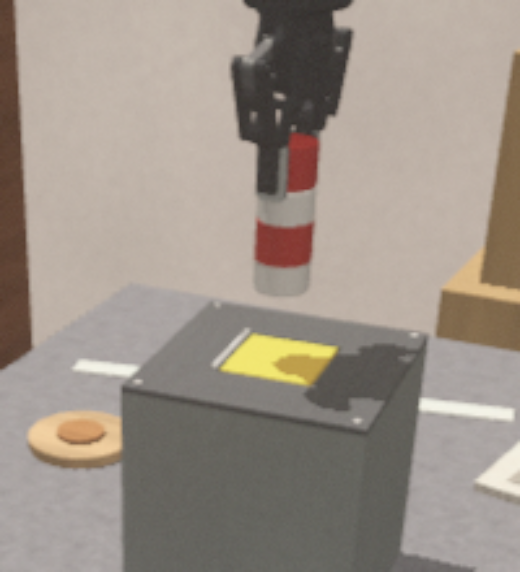

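The bottle hangs upright, base at crop (282,285), above the flap at crop (280,360); hinge strip on the far +x edge. The two views put the slot at about (0.547, -0.249). I'll shift y by about -5 mm and push down.

Emit:
{"method": "step_arm", "body": {
  "commands": [
    [[0,-5,-10],0,-1],
    [[0,0,-20],0,-1],
    [[0,0,-20],0,-1],
    [[0,0,-10],0,-1],
    [[0,0,-10],0,-1]
  ]
}}

```text
time_s: 7.75
tcp_pos: [0.5473, -0.2483, 0.2949]
eef_rot: [-2.108, 2.328, -0.0]
ft_force: [0.4, 0.5, 0.4]
finger_gap: 0.476
```

Emit:
{"method": "step_arm", "body": {
  "commands": [
    [[0,0,-10],0,-1],
    [[0,0,-10],0,-1],
    [[0,0,-10],0,-1],
    [[0,0,-10],0,-1],
    [[0,0,-5],0,-1]
  ]
}}

```text
time_s: 8.25
tcp_pos: [0.5463, -0.2489, 0.2489]
eef_rot: [2.107, -2.329, -0.003]
ft_force: [-0.4, 0.0, -1.7]
finger_gap: 0.474
```

Run:
```python
from h import *
s=grab("side","s6"); t=grab("top","t6"); st=sensors.state(); print(st["tcp_pos"],st["ft_force"],st["finger_gap"])
cv2.imwrite("pics/c5.png",np.hstack([cv2.resize(s["image"][40:240,290:460],(425,500)),cv2.resize(t["image"][170:320,410:520],(367,500))]))
```

```text
[ 0.54624726 -0.24885897  0.24910924] [-0.90776034  0.99387801 -2.89739178] 0.47866359163630773
```

View pics/c5.png

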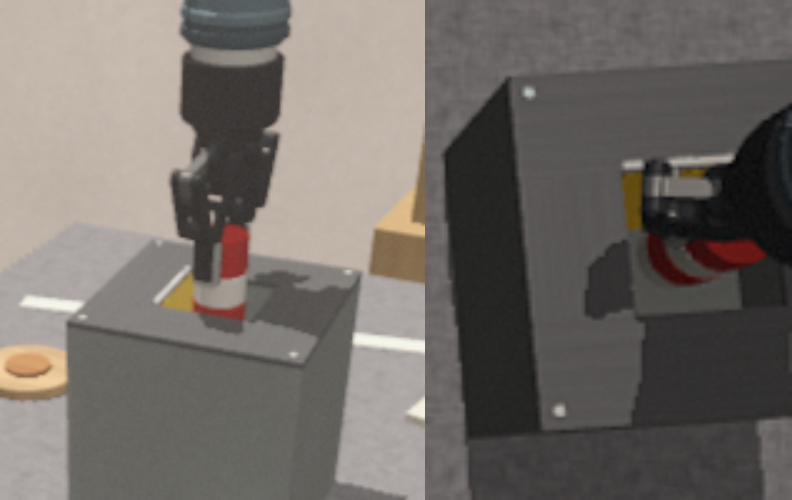

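The flap has swung steeply open behind the bottle, at crop (180,292) left and (632,200) right. The bottle is centred and upright in the opening, so I'm letting go.

Emit:
{"method": "step_arm", "body": {
  "commands": [
    [[0,0,0],0,1],
    [[0,0,0],0,1],
    [[0,0,0],0,1],
    [[0,0,0],0,1],
    [[0,0,0],0,1]
  ]
}}

```text
time_s: 8.85
tcp_pos: [0.5472, -0.249, 0.2507]
eef_rot: [-2.107, 2.33, -0.001]
ft_force: [-0.2, 0.9, 0.5]
finger_gap: 1.001
```

Emit:
{"method": "step_arm", "body": {
  "commands": [
    [[0,0,20],0,1],
    [[0,0,40],0,1],
    [[0,0,40],0,1],
    [[0,0,40],0,1],
    [[-20,20,20],0,1]
  ]
}}

```text
time_s: 9.35
tcp_pos: [0.5287, -0.2311, 0.4138]
eef_rot: [-2.103, 2.331, -0.009]
ft_force: [0.8, -0.6, 0.0]
finger_gap: 1.002
```

Emit:
{"method": "step_arm", "body": {
  "commands": [
    [[-20,40,0],0,1],
    [[-20,40,0],0,1],
    [[-10,40,0],0,1],
    [[0,40,0],0,1],
    [[0,0,0],0,1]
  ]
}}

```text
time_s: 9.85
tcp_pos: [0.4768, -0.0628, 0.4111]
eef_rot: [-2.116, 2.319, 0.0]
ft_force: [0.5, 1.3, -0.3]
finger_gap: 0.999
```

Run:
```python
from h import *
s=grab("side","s7"); t=grab("top","t7"); st=sensors.state(); print(st["time_s"],st["tcp_pos"],st["ft_force"],st["finger_gap"])
cv2.imwrite("pics/c6.png",np.hstack([cv2.resize(s["image"],(400,300)),cv2.resize(t["image"],(400,300))]))
for n,d in(("top0",t),("side0",s)):
    a=cv2.imread(f"pics/{n}.png"); y=lambda i:cv2.inRange(cv2.cvtColor(i,cv2.COLOR_BGR2HSV),(20,90,120),(35,255,255))
    sl=np.s_[210:275,460:530] if n=="top0" else np.s_[140:175,345:405]
    print(n,"yellow px",(y(a)[sl]>0).sum(),(y(d["image"])[sl]>0).sum())
```

```text
9.95 [ 0.47701528 -0.06845122  0.41062207] [ 1.08638174 -0.93621261 -0.32935066] 1.000881383492341
top0 yellow px 1741 0
side0 yellow px 591 591
```

View pics/c6.png

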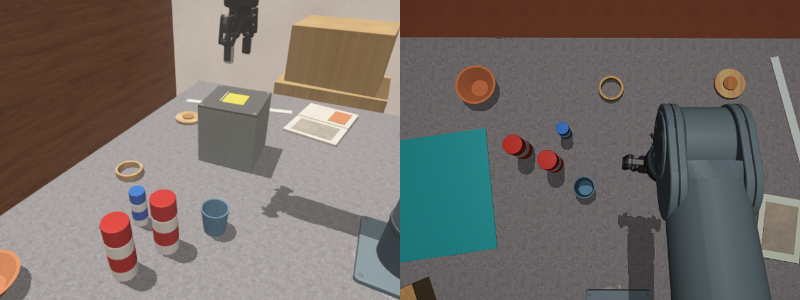

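The side view shows the flap flush shut at (235,99), with the same 591 yellow pixels as at the start. The small bottle is gone from sight, and the blue bottle, the cup and both large bottles are where they were. The arm is clear, so I'm handing in.

```bash
python3 -c "
from bench import sign_off; print(sign_off())"
```

```text
the job is handed in; nothing more can be done
None
```

The smallest red-capped bottle is in the discard box. I gripped it by the cap and pushed it upright about 57 mm through the flap. I let go once a picture showed the flap steeply open, then moved the arm clear and handed in at about 10 s.

**Last checks:**
- **Flap:** in the side view it is flush shut, with the same 591 yellow pixels as at the start. The top view could not confirm this because the arm hid the box.
- **Bottle:** it is out of sight. I could not see inside the box, so that it is fully inside rests on that and on the flap having shut.
- **Other objects:** the blue-capped bottle, both large red-capped bottles and the cup look unmoved. I judged that by eye and did not re-measure them.
- **Forces:** wrist readings at the end of each move stayed under about 7 N.

The two views disagreed by about 4 mm on the slot's y position, so I used the middle value, which was well within the clearance.

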